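# Index the knockout jig to the next hole

## Task

A ceiling box is clamped on the indexing table of the knockout punch: bring its next knockout round by pressing the table's spring plunger in with your fingertips and, keeping it pressed, turning the table by it one hole clockwise (seen from above), then letting go so that the plunger springs fully home in that next hole. Do not turn the table the other way or carry it past that hole. Do not grip the plunger between the fingers and lift nothing: leave the lampholder sitting in the box and the other things on the bench alone.

Things in the scene. Friction and masses are not known exactly. Their poses are not given: they have to be found in the camera images.
- index_base: Fixed base: round foot and aluminium index plate, both 276 mm across, plate top 48 mm above the bench. 8 holes of 15 mm, 45 degrees apart, 110 mm from the axis, joined by a slot. Origin on the bench on the turning axis, z up, any yaw. The plunger starts in the hole on +x; the next clockwise lies 45 degrees from +x towards -y. A punch (post 109 mm high) stands on the -x side, 60 to 200 mm out.
- axis_top (a point): Point on the turning axis, level with the top of the turning steel disc (62 mm above the bench). The disc, 172 mm across, carries an open octagonal steel ceiling box, 100 mm across flats, rim 104 mm above the bench. An index arm 30 mm wide reaches out from the disc to 134 mm from the axis and carries the plunger.
- turntable (a joint): Turning angle of the table, rad: 0 at the start, growing clockwise seen from above. The next hole clockwise is at 0.785, the one on the other side at -0.785. Light friction (about 0.1 N m, under 1.5 N at the plunger). While the plunger is home the table is locked, with about 0.01 rad of play.
- plunger_top (a point): Centre of the flat top of the plunger's mushroom head: dark steel, 36 mm across, 12 mm thick, on the index arm, 110 mm from the axis; 116 mm above the bench when out. Moves with plunger and table. Below it a 12 mm shank enters a 26 mm boss whose top is 84 mm above the bench. A fingertip pressing on the head drags the table round by friction.
- plunger (a joint): How far the plunger is pressed down, m: 0 fully out (home in a hole), stop at 0.014. The table is free to turn from 0.0105 on. The spring pushes back with 3.5 N at 0 and 8.5 N at the stop. Let go between holes it rides at about 0.0105 under the plate; within some 4 mm of a hole's centre its rounded collar finds the hole and springs home.
- next_hole (a point): Centre of the next hole clockwise, on the upper face of the fixed index plate (48 mm above the bench), 110 mm from the axis. The plunger must end above it.
- lampholder_mid (a point): Loose white porcelain lampholder, 82 mm across the foot, 52 mm high, sitting loosely on the floor of the ceiling box, its top at 116 mm above the bench; point half-way up its middle. It rides round with the box and must not be lifted out or tipped.
- spare_holder_mid (a point): A second, loose white porcelain lampholder standing on the bench near the index table (82 mm across, 52 mm high); point half-way up its middle. A bystander: leave it alone.
- screwdriver: Loose screwdriver, about 200 mm long, lying on the bench near the index table. Bystander.
- gang_box: Loose open metal switch box 100 x 56 x 46 mm (x, y, z), standing on the bench near the index table; origin under its centre. Bystander.
- cover_plate: Loose white cover plate 115 x 72 x 6 mm lying on the bench, to the left. Bystander.
- jar: Loose clear jar, 68 mm across, 85 mm high, to the left. Bystander.
- offcut: Loose wooden offcut 160 x 89 x 38 mm, to the right. Bystander.
Not all that is in view belongs to the job. What is shaped like the part that bears lampholder_mid but pink or turquoise is not meant.

How it is judged:
By the outcome, as a careful person would: the job done as asked, in the order asked, and still so for the second after the job is handed in, with the robot touching nothing.
It also fails if it takes over 38 s, if anything falls off the work surface, if the arm or the gripper's body presses on something with over 40 N, if the wrist force passes 120 N, or if a joint passes its speed limit or range.

## Robot

A 6-joint arm with a two-finger parallel gripper is mounted at the origin on the work surface. World frame = base frame: x ahead of the robot, y to its left, z up, the work surface at z = 0. Lengths are in m, angles in rad, forces in N, time in s.
With the tool pointing down it reaches from about 0.3 to 0.825 m from the base axis. Payload 5.4 kg.
Tool frame: the origin (TCP) lies at the very end of the fingers, on their centre line; the grasp point (between the pads) lies 19 mm behind it; z points along the fingers, x is the direction in which the jaws open and shut, and the axes are right-handed (so a half turn about z gives the same grasp; the last joint's range is limited). The gripper opens to 92 mm and grips with 3 to 60 N. Pads are 20 mm wide; open, the fingers measure 128 mm over their backs; the gripper's body (75 mm by 189 mm) begins 69 mm behind the grasp point.
Start: joints at [-1.472, 0.158, 1.597, -0, 1.386, -0.21], TCP at [0.175, -0.548, 0.215] pointing down, gripper open.
Joint ranges: [-2.91, 2.91], [-0.94, 2.29], [0.18, 2.7], [-1.29, 4.43], [0.17, 2.64], [-3, 3]. Speed limits (rad/s): [2.57, 2.57, 3.14, 3.14, 3.14, 3.14].

## Interface

Orientations are given as a rotation vector (axis times angle).
In Python, from workcell import bot gives the robot as it stands. Calls block until the motion is done:
- bot.goto(position, orientation): joint-space move of the TCP to a pose.
- bot.line_to(position, rot=None, max_speed=0.15): straight line of the TCP; rot=None keeps the orientation; max_speed is the mean speed in m/s.
- bot.set_joints(angles): joint-space move.
- bot.set_gripper(opening, newtons=None): opening from 0.0 (shut) to 1.0 (fully open); newtons is the grip in N (None keeps the last); returns when the fingers have stopped.
- bot.hold(seconds).
- bot.inverse_kinematics(position, orientation): joint angles nearest the present ones, or None.
- bot.read_camera(name): name is "side" or "top"; returns a dict with "pixels" (384x512x3 uint8, blue, green, red), "fx", "fy", "cx", "cy" (pixels), "R" (3x3) and "t" (3): a world point X has camera coordinates R X + t. Camera axes: x right, y down, z forward; pixel columns grow to the right and rows downward; lengths in m; the calibration is good to about 2 mm. A picture is of the moment at which its call begins. There is no depth.
A pose or a line that the arm cannot do raises bot.MotionError and nothing moves.
- bot.job_done(): hands the job in, once; it reports no verdict.
Readings, each from a call of its own:
- bot.current_clock(): time.
- bot.current_joints(): joint angles.
- bot.current_joint_vel(): joint speeds.
- bot.current_effort(): joint torques, N m.
- bot.current_ee_pos(): TCP position.
- bot.current_tool_rot(): TCP orientation.
- bot.current_contact_force(): force on the tool from outside, world axes, zero at the start.
- bot.current_ft_torque(): the same for the moment, N m.
- bot.current_opening(): opening from 0.0 (shut) to 1.0 (fully open).
Only numpy, scipy, OpenCV 4.12 (cv2) and the standard library are available. Lean on these libraries where they do the work, as an engineer would, in place of code of your own. Each camera call takes 0.05 s, during which the arm holds its last target.

## Working session

There is one attempt and no reset: what is moved stays moved. The work goes in short steps, each a Python script; the robot and the scene stay as the last script left them, time stands still between calls to the robot, and variables do not carry over. Pictures are saved under pics/ and viewed, and the job is handed in when it is done.

```bash
ls; mkdir -p pics; python3 - <<'E'
from workcell import bot
import cv2,pickle
for n in("top","side"):
    c=bot.read_camera(n);pickle.dump(c,open(n+"0.pkl","wb"));cv2.imwrite(f"pics/{n}0.png",c["pixels"])
    print(n,c["fx"],c["cx"],c["cy"],c["R"],c["t"])
print(bot.current_clock(),bot.current_tool_rot(),bot.current_opening())
E
```

```text
pics
top 382.4186626063114 255.75067510637726 192.18618315527402 [[ 0.00488986 -0.99998525 -0.00236241]
 [-0.98888536 -0.00448449 -0.14861236]
 [ 0.14859958  0.00306284 -0.98889271]] [-0.01810606  0.57716347  1.12171102]
side 492.0220173654909 255.09425889149387 184.18982855451938 [[-0.95568708 -0.29436858  0.00305719]
 [-0.21504063  0.690976   -0.69015194]
 [ 0.2010466  -0.66022671 -0.72365804]] [0.54551761 0.19191074 1.68878283]
0.1 [-2.53561383e+00  1.85271111e+00  1.74593142e-03] 0.997319733384374
```

View pics/top0.png

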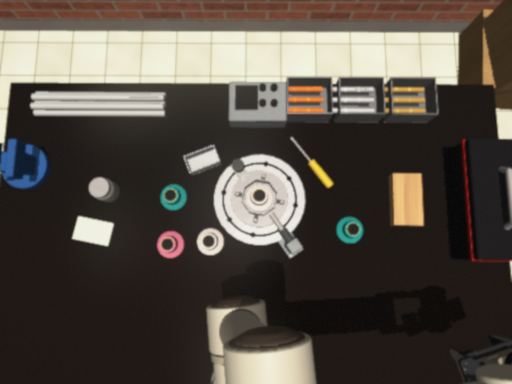

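View pics/side0.png

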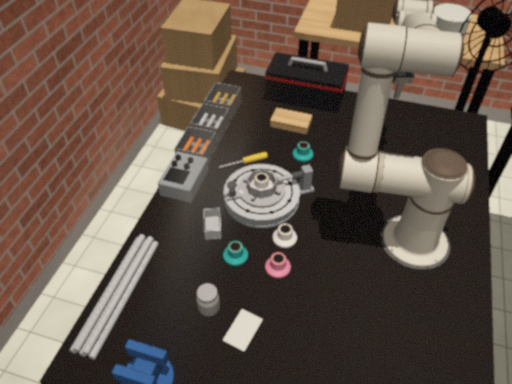

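```bash
python3 - <<'E'
import cv2
a=cv2.imread("pics/top0.png")[140:270,200:330];cv2.imwrite("pics/t0c.png",cv2.resize(a,None,fx=4.6,fy=4.6,interpolation=cv2.INTER_CUBIC))
a=cv2.imread("pics/side0.png")[150:235,205:325];cv2.imwrite("pics/s0c.png",cv2.resize(a,None,fx=6,fy=6,interpolation=cv2.INTER_CUBIC))
E
```

```text
(no output)
```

View pics/t0c.png

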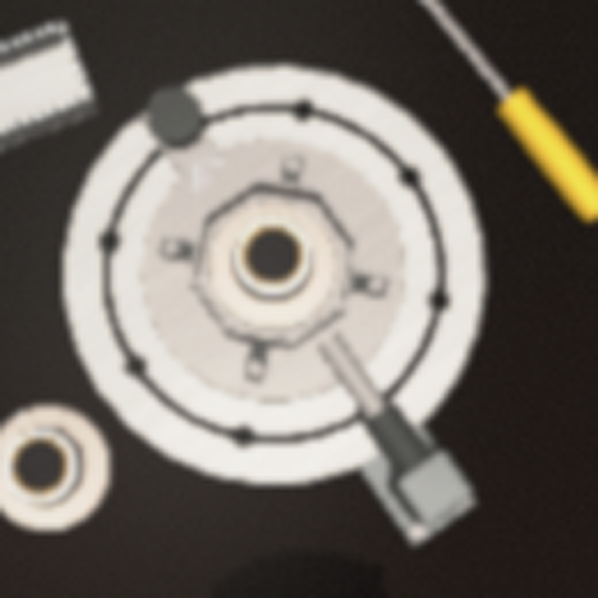

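View pics/s0c.png

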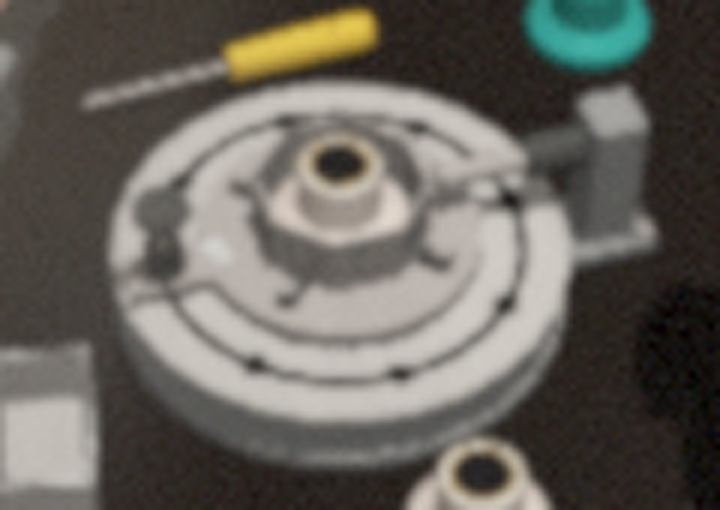

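```bash
cat > h.py <<'E'
import numpy as np,pickle
def ray(c,u,v,z):
    R=np.array(c["R"]);t=np.array(c["t"]);d=R.T@np.array([(u-c["cx"])/c["fx"],(v-c["cy"])/c["fy"],1]);o=-R.T@t
    return o+d*(z-o[2])/d[2]
def proj(c,X):
    p=np.array(c["R"])@np.array(X)+np.array(c["t"]);return c["fx"]*p[0]/p[2]+c["cx"],c["fy"]*p[1]/p[2]+c["cy"]
E
python3 - <<'E'
from h import *
from scipy.optimize import least_squares
T=pickle.load(open("top0.pkl","rb"));S=pickle.load(open("side0.pkl","rb"))
def cr(c,l,x0,y0,s,z): return np.array([ray(c,(x+.5)/s-.5+x0,(y+.5)/s-.5+y0,z) for x,y in l])
th=[(303,109),(409,176),(439,299),(243,436),(136,366),(109,240)];k=np.array([1,2,3,5,6,7])
sh=[(288,121),(418,128),(511,199),(505,303),(400,374),(257,365)]
f=lambda P:least_squares(lambda q:(P[:,:2]-np.c_[q[0]+.11*np.cos(q[2]-k*np.pi/4),q[1]+.11*np.sin(q[2]-k*np.pi/4)]).ravel(),[.48,0,.6])
for n,P,h in(("top",cr(T,th,200,140,4.6,.048),cr(T,[(176,117),(273,256)],200,140,4.6,.116)),("side",cr(S,sh,205,150,6,.048),cr(S,[(162,211),(340,163)],205,150,6,.116))):
    r=f(P);q=r.x;print(n,q,np.abs(r.fun).max(),"free-R",np.linalg.norm(P[:,:2]-q[:2],axis=1).round(4))
    print(" plunger pred",q[:2]+.11*np.array([np.cos(q[2]),np.sin(q[2])]),"meas",h[0],"lamp",h[1])
E
```

```text
top [ 0.55785621 -0.02553045  0.61232234] 0.0005122415872802072 free-R [0.1101 0.1097 0.1102 0.1104 0.1098 0.1103]
 plunger pred [0.64787091 0.03769419] meas [0.64521909 0.03634901 0.116     ] lamp [ 0.55746987 -0.0247901   0.116     ]
side [ 0.52250833 -0.03468095  0.22157831] 0.035260520967704656 free-R [0.1249 0.1013 0.0807 0.0787 0.1022 0.1268]
 plunger pred [ 0.62981903 -0.01050629] meas [0.64381271 0.04129842 0.116     ] lamp [ 0.55666818 -0.0265873   0.116     ]
```

```bash
python3 - <<'E'
from h import *
from scipy.optimize import least_squares
S=pickle.load(open("side0.pkl","rb"))
sh=[(288,121),(418,128),(511,199),(505,303),(400,374),(257,365)];k=np.array([2,3,4,5,6,7])
P=np.array([ray(S,(x+.5)/6-.5+205,(y+.5)/6-.5+150,.048) for x,y in sh])
r=least_squares(lambda q:(P[:,:2]-np.c_[q[0]+.11*np.cos(q[2]-k*np.pi/4),q[1]+.11*np.sin(q[2]-k*np.pi/4)]).ravel(),[.55,0,.6])
print(r.x,np.abs(r.fun).max())
from workcell import bot
from scipy.spatial.transform import Rotation as R
c=np.array([.5575,-.0258]);p=0.61
for rz in np.linspace(-np.pi,np.pi,9):
  out=[]
  for a in(0,.4,.785):
    M=np.array([[1,0,0],[0,-1,0],[0,0,-1.]])
    rv=(R.from_euler('z',rz-a)*R.from_matrix(M)).as_rotvec()
    j=bot.inverse_kinematics([*(c+.11*np.array([np.cos(p-a),np.sin(p-a)])),.104],rv)
    out.append(None if j is None else np.round(j,2))
  print(round(rz,2),out)
E
```

```text
[ 0.55555913 -0.02725128  0.61381904] 0.0021226321946502535
-3.14 [None, array([-0.19,  0.48,  1.42, -0.  ,  1.24, -2.93]), array([-0.25,  0.49,  1.41,  0.  ,  1.24, -2.6 ])]
-2.36 [array([-0.13,  0.44,  1.47, -0.  ,  1.23,  2.23]), array([-0.19,  0.48,  1.42, -0.  ,  1.24,  2.57]), array([-0.25,  0.49,  1.41, -0.  ,  1.24,  2.89])]
-1.57 [array([-0.13,  0.44,  1.47, -0.  ,  1.23,  1.44]), array([-0.19,  0.48,  1.42,  0.  ,  1.24,  1.79]), array([-0.25,  0.49,  1.41, -0.  ,  1.24,  2.11])]
-0.79 [array([-0.13,  0.44,  1.47, -0.  ,  1.23,  0.66]), array([-0.19,  0.48,  1.42, -0.  ,  1.24,  1.  ]), array([-0.25,  0.49,  1.41,  0.  ,  1.24,  1.32])]
0.0 [array([-0.13,  0.44,  1.47, -0.  ,  1.23, -0.13]), array([-0.19,  0.48,  1.42, -0.  ,  1.24,  0.21]), array([-0.25,  0.49,  1.41,  0.  ,  1.24,  0.54])]
0.79 [array([-0.13,  0.44,  1.47, -0.  ,  1.23, -0.91]), array([-0.19,  0.48,  1.42, -0.  ,  1.24, -0.57]), array([-0.25,  0.49,  1.41, -0.  ,  1.24, -0.25])]
1.57 [array([-0.13,  0.44,  1.47, -0.  ,  1.23, -1.7 ]), array([-0.19,  0.48,  1.42,  0.  ,  1.24, -1.36]), array([-0.25,  0.49,  1.41, -0.  ,  1.24, -1.03])]
2.36 [array([-0.13,  0.44,  1.47, -0.  ,  1.23, -2.48]), array([-0.19,  0.48,  1.42, -0.  ,  1.24, -2.14]), array([-0.25,  0.49,  1.41, -0.  ,  1.24, -1.82])]
3.14 [None, array([-0.19,  0.48,  1.42, -0.  ,  1.24, -2.93]), array([-0.25,  0.49,  1.41,  0.  ,  1.24, -2.6 ])]
```

```bash
cat >> h.py <<'E'
from scipy.spatial.transform import Rotation as Ro
C=np.array([.5568,-.0263]);PH=.613
def pose(a,z,r=.11):
    th=PH-a
    M=np.array([[1,0,0],[0,-1,0],[0,0,-1.]])
    return [*(C+r*np.array([np.cos(th),np.sin(th)])),z],(Ro.from_euler('z',th-np.pi/2)*Ro.from_matrix(M)).as_rotvec()
E
python3 - <<'E'
from h import *
from workcell import bot
import cv2
bot.set_gripper(0.0,20)
bot.goto(*pose(0,.20)); p,r=pose(0,.126)
bot.line_to(p,r,.12)
bot.hold(.2)
print(bot.current_clock(),bot.current_ee_pos(),bot.current_contact_force(),bot.current_opening())
for n in("top","side"):
    c=bot.read_camera(n);pickle.dump(c,open(n+"1.pkl","wb"))
    u,v=map(int,proj(c,[*p[:2],.12]));print(n,u,v);cv2.imwrite(f"pics/{n}1.png",cv2.resize(c["pixels"][v-50:v+50,u-60:u+60],None,fx=6,fy=6,interpolation=cv2.INTER_CUBIC))
E
```

```text
5.075 [0.64750485 0.03691985 0.12719728] [ 0.11308452  0.18987911 -1.31901373] 0.0064522277735721886
top 237 164
side 231 182
```

View pics/side1.png

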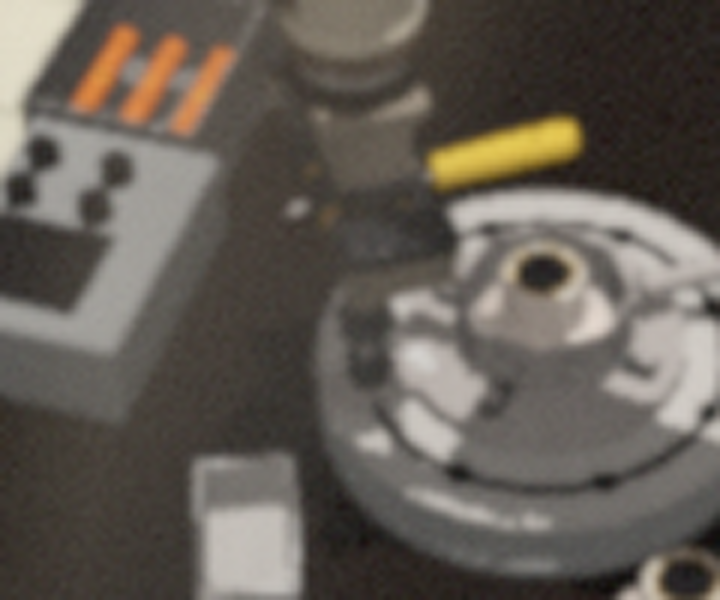

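View pics/top1.png

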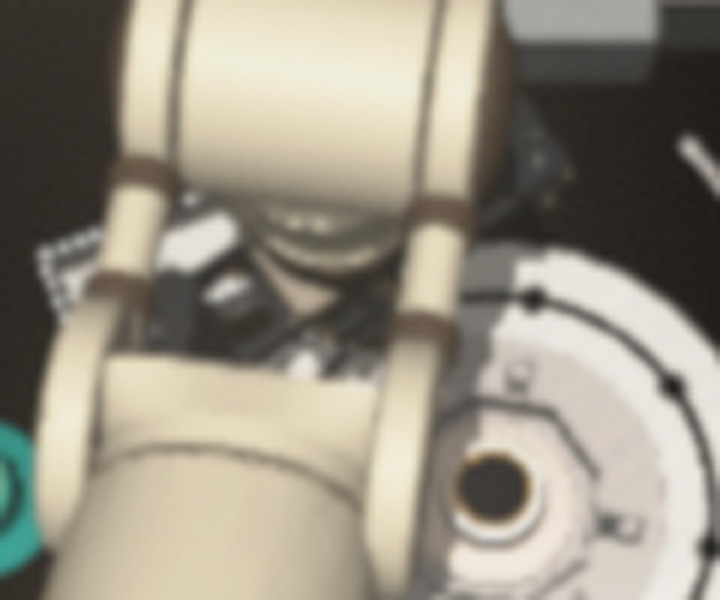

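The side crop shows the shut fingertips at about (375,275), right above the plunger head at (370,330). The arm hides the spot in the top view. Next I press step by step, watching the force.

```bash
python3 - <<'E'
from h import *
from workcell import bot
print(bot.current_contact_force(),bot.current_ee_pos())
for z in(.118,.114,.110,.106,.1025):
    p,r=pose(0,z); bot.line_to(p,r,.05); bot.hold(.15)
    print(z,bot.current_ee_pos().round(4),bot.current_contact_force().round(2))
print(bot.current_clock())
E
```

```text
[0.14125074 0.12305084 0.20404588] [0.64719342 0.03693538 0.12674744]
0.118 [0.6468 0.037  0.118 ] [-0.03  0.58 -0.31]
0.114 [0.6474 0.037  0.1147] [0.79 0.4  3.32]
0.11 [0.6472 0.0371 0.1104] [1.59 0.87 4.01]
0.106 [0.6472 0.0371 0.1066] [1.54 0.82 6.  ]
0.1025 [0.6473 0.037  0.1034] [1.47 1.54 8.07]
7.2333
```

```bash
python3 - <<'E'
from h import *
from workcell import bot
import cv2
for a in np.arange(1,8)*.1:
    p,r=pose(a,.1025); bot.line_to(p,r,.05)
    f=bot.current_contact_force(); th=PH-a
    print(round(a,2),bot.current_ee_pos().round(4),f.round(2),"tan",round(f@[np.sin(th),-np.cos(th),0],2))
bot.hold(.2);print(bot.current_clock(),bot.current_ee_pos(),bot.current_contact_force())
for n in("top","side"):
    c=bot.read_camera(n);pickle.dump(c,open(n+"2.pkl","wb"))
    u,v=map(int,proj(c,[*C,.08]));print(n,u,v);cv2.imwrite(f"pics/{n}2.png",cv2.resize(c["pixels"][v-50:v+50,u-60:u+60],None,fx=6,fy=6,interpolation=cv2.INTER_CUBIC))
E
```

```text
0.1 [0.6534 0.0272 0.1035] [ 1.26 -0.02  7.38] tan 0.64
0.2 [0.6582 0.0173 0.1035] [1.18 0.21 6.94] tan 0.28
0.3 [0.662  0.0069 0.1034] [1.11 0.46 7.54] tan -0.09
0.4 [ 0.6649 -0.0038  0.1034] [ 1.18 -0.14  6.76] tan 0.39
0.5 [ 0.6666 -0.0146  0.1034] [ 0.74 -0.64  5.95] tan 0.72
0.6 [ 0.6672 -0.0256  0.1034] [ 0.49 -0.87  7.07] tan 0.88
0.7 [ 0.6667 -0.0367  0.1034] [ 0.33 -1.28  6.74] tan 1.25
10.0 [ 0.6667238  -0.03651626  0.10341106] [ 0.95362227 -0.16535166  8.20217593]
top 259 197
side 261 183
```

View pics/side2.png

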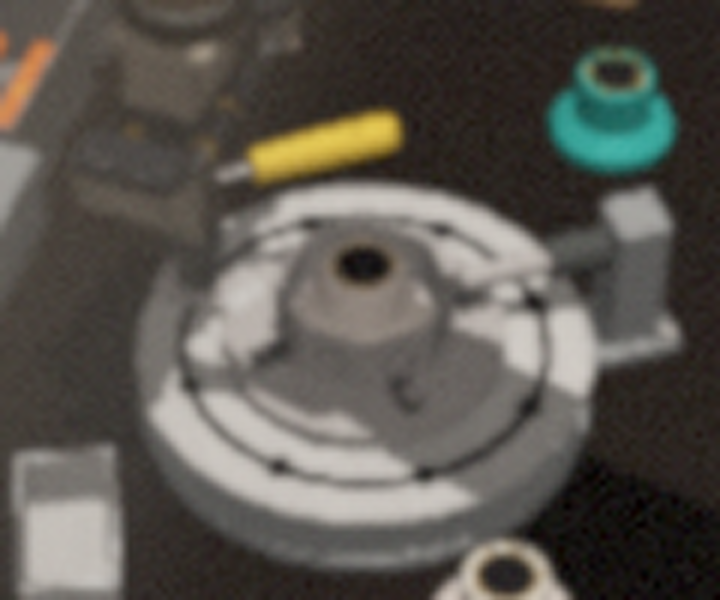

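View pics/top2.png

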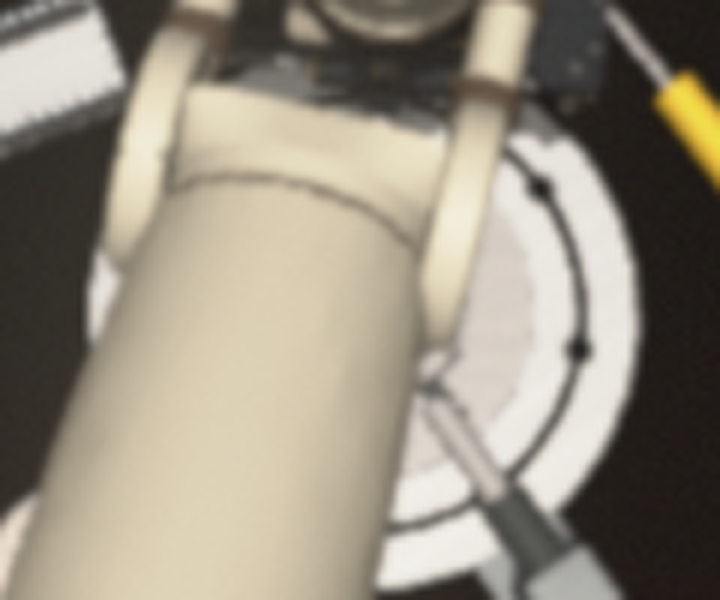

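```bash
python3 - <<'E'
from h import *
from workcell import bot
for a in (.75,.785):
    p,r=pose(a,.1025); bot.line_to(p,r,.04)
bot.hold(.3)
e=bot.current_ee_pos();print(e,bot.current_contact_force(),"a",PH-np.arctan2(e[1]-C[1],e[0]-C[0]))
for z in(.105,.107,.109,.111,.113):
    p,r=pose(.785,z); bot.line_to(p,r,.03);bot.hold(.2)
    print(z,bot.current_ee_pos().round(4),bot.current_contact_force().round(2))
print(bot.current_clock())
E
```

```text
[ 0.66545494 -0.04569317  0.10337373] [ 0.60765408 -0.70600406  7.7472069 ] a 0.7896241149987616
0.105 [ 0.6654 -0.0457  0.1057] [1.09 0.15 6.09]
0.107 [ 0.6654 -0.0457  0.1076] [ 1.34 -1.39  5.15]
0.109 [ 0.6654 -0.0454  0.1092] [ 2.71 -0.96  5.42]
0.111 [ 0.6653 -0.0452  0.111 ] [ 2.31 -0.48  3.65]
0.113 [ 0.665  -0.0451  0.1128] [ 1.95 -1.69  4.21]
13.1833
```

The force stays on as the head rises past 105.5 mm, so the plunger is entering the hole. I'll lift clear and verify.

```bash
python3 - <<'E'
from h import *
from workcell import bot
import cv2
p,r=pose(.785,.122); bot.line_to(p,r,.03);print(bot.current_contact_force().round(2))
p,r=pose(.785,.215); bot.line_to(p,r,.12)
bot.goto([.35,-.45,.25],r)
bot.hold(.2);print(bot.current_clock(),bot.current_contact_force().round(2))
for n in("top","side"):
    c=bot.read_camera(n);pickle.dump(c,open(n+"3.pkl","wb"))
    cv2.imwrite(f"pics/{n}3.png",c["pixels"])
    u,v=map(int,proj(c,[*C,.08]));print(n,u,v,"head pred",proj(c,[*pose(.785,0)[0][:2],.116]),"if riding",proj(c,[*pose(.785,0)[0][:2],.1055]));cv2.imwrite(f"pics/{n}3c.png",cv2.resize(c["pixels"][v-50:v+50,u-60:u+60],None,fx=6,fy=6,interpolation=cv2.INTER_CUBIC))
E
```

```text
[ 0.62 -0.04 -0.37]
16.625 [ 0.2  -0.   -0.29]
top 259 197 head pred (np.float64(266.12600056448264), np.float64(158.41065542747964)) if riding (np.float64(266.03797459425493), np.float64(159.25954908213393))
side 261 183 head pred (np.float64(233.7967660612704), np.float64(166.8366818510106)) if riding (np.float64(233.8789935329549), np.float64(168.91856194267223))
```

View pics/side3c.png

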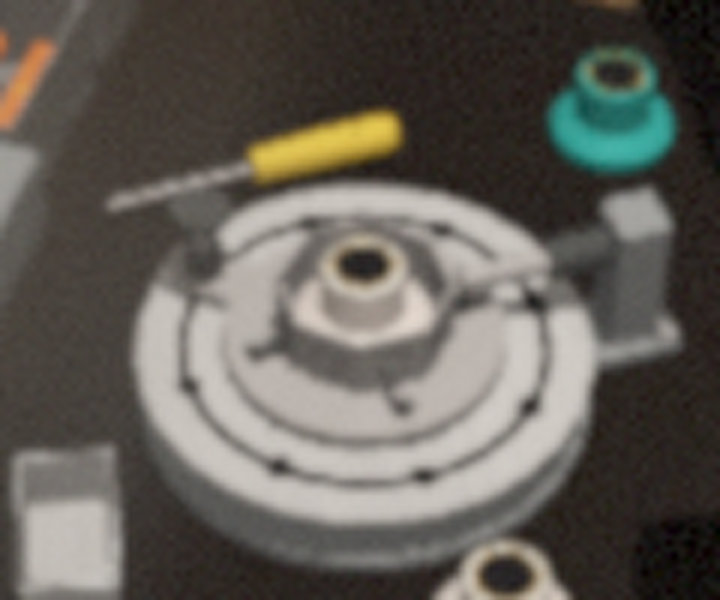

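View pics/top3c.png

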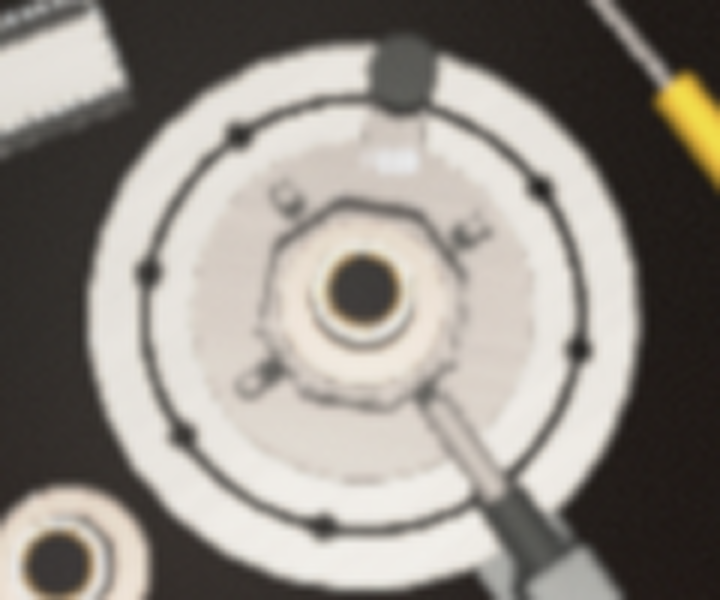

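View pics/top3.png

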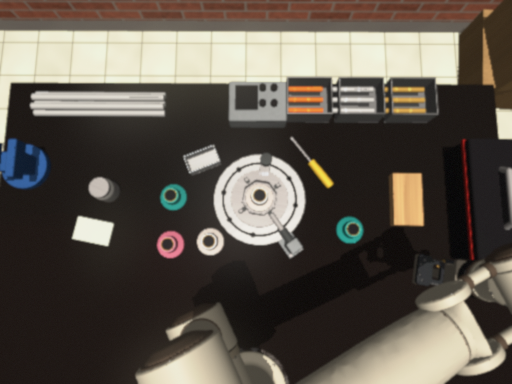

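```bash
python3 - <<'E'
from workcell import bot
bot.job_done();print(bot.current_clock())
E
```

```text
the job is handed in; nothing more can be done
the job is handed in; nothing more can be done
```

The table is one hole further clockwise, the plunger is home in that hole, and the job is handed in.

I pressed the plunger about 12.6 mm down (8 N) with the fingers shut. Keeping it pressed, I turned the table by it through 45° clockwise, let it up slowly and moved clear.

**Checks:**
- **Plunger home:** while letting go, the head kept pushing on the fingertips up to about 113 mm (about 4 N). It had therefore risen out of its riding position (about 105.5 mm) into the hole.
- **Head position:** in the last pictures the head sits at top pixel (266,159) and side pixel (234,167). That is within about 1 px of where it should be when home in the next hole. If it were still riding under the plate, the side row would be 169.
- **Other things:** the lampholder still sits upright in the box, and the bystanders look unmoved.
- **Time and contact:** the clock read about 16.6 s at the last reading before handing in. The arm was clear of everything, and no contact force showed.

**Disagreement:** the two cameras put the axis about 2 mm apart, within the calibration. I used the mean.

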